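# Sort pins into the cam lift and hold it at full lift

### The arm

A 6-joint arm with a two-finger parallel gripper is mounted at the origin on the work surface. World frame = base frame: x ahead of the robot, y to its left, z up, the work surface at z = 0. Lengths are in m, angles in rad, forces in N, time in s.
With the tool pointing down it reaches from about 0.3 to 0.875 m from the base axis. Payload 4.2 kg.
Tool frame: the origin (TCP) lies at the very end of the fingers, on their centre line; the grasp point (between the pads) lies 19 mm behind it; z points along the fingers, x is the direction in which the jaws open and shut, and the axes are right-handed (so a half turn about z gives the same grasp; the last joint's range is limited). The gripper opens to 85 mm and grips with 20 to 120 N. Pads are 22 mm wide; open, the fingers measure 114 mm over their backs; the gripper's body (76 mm by 85 mm) begins 54 mm behind the grasp point. The pads swing forward as they close: fully open they stand 13 mm farther back than shut.
Start: joints at [1.282, 0.32, 1.565, -0, 1.257, -0.02], TCP at [0.153, 0.554, 0.231] pointing down, gripper open.
Joint ranges: [-3.11, 3.11], [-0.84, 2.01], [0.21, 2.61], [-1.34, 4.49], [0.05, 2.63], [-2.56, 2.56]. Speed limits (rad/s): [2.57, 2.57, 3.14, 3.14, 3.14, 3.14].

### API

Orientations are given as a rotation vector (axis times angle).
In Python, from rig import get_obs, capture, camera_model, hand_in gives the robot as it stands.
- The arm moves only by the tool send_rows, never from a script. Its argument "targets" is a list of rows, each a list of 5 numbers: the closure, from -1 (fully open) to 1 (shut), then the shift along the world's x, y, z in cm, then the turn about the world's z in degrees. In form: [[grip, x, y, z, spin], ...]. A call has 1 to 12 rows; each row shifts and turns the commanded pose from where the row before left it; what a row does not reach is not made up. A row lasts 1/10 s, in which the tool goes at most 50 mm and 8.59 degrees, less where a joint would pass 70% of its speed; a pose out of reach is approached as far as the arm can. A call with a gripper value outside its range is refused whole. The fingers move at their own pace and stop on an object; the grip force is fixed at half the most. Time passes only in rows, so rows that do not move let the fingers close. It gives the time, the measured TCP pose, the force and the opening at its end, in the units of the state.
- get_obs(): the state, without advancing time (a new reading comes with each control period).
- capture(name): name is "side" or "top" or "wrist"; returns the picture (384x512x3 uint8, red, green, blue); there is no depth.
- camera_model(name): a dict with "camera_matrix" (3x3 intrinsics, pixels), "R" (3x3) and "t" (3): a world point X has camera coordinates R X + t. Camera axes: x right, y down, z forward; pixel columns grow to the right and rows downward; lengths in m; the calibration is good to about 2 mm. The wrist camera is an equidistant fisheye: a pixel r from the principal point sees the ray r / f radians off the axis. A picture is of the moment at which its call begins: read the wrist's pose just before it. camera_model takes no time and is no camera call; for the wrist camera it gives the pose at the moment of the call.
- hand_in(): hands the job in, once; it reports no verdict.
The state is a dict: "clock": time; "q": joint angles; "joint_vel": joint speeds; "joint_efforts": joint torques, N m; "tool_pos": TCP position; "ee_rot": TCP orientation; "ft_force": force on the tool from outside, world axes, zero at the start; "ft_torque": the same for the moment, N m; "width": finger opening in m.
Only numpy, scipy, OpenCV 4.12 (cv2) and the standard library are available. Lean on these libraries where they do the work, as an engineer would, in place of code of your own. Each camera call takes 0.05 s, during which the arm holds its last target. There are 200 camera calls.

### The job

Stand the two loose pins in the free pockets of the nest, each fully down in the row that already holds a pin of its own length. Then swing the cam lever by its black handle until it stands straight up, where the cam lifts the nest highest, and finish while still holding it there with the gripper, with all four pins in place. Leave the other things on the bench where they are.

Things in the scene. Friction and masses are not known exactly. Their poses are not given: they have to be found in the camera images.
- fixture: Cam lift, bolted down: base plate 180 (x) x 170 (y) x 10 mm; origin: centre of its underside; z up, x away from robot, y left; yaw within 0.25 rad. The white nest, 140 x 140 x 25 mm, is centred at rest, top 75 mm above table; riding level on eccentrics it rises 12 mm and shifts 15 mm to +x by highest lift. Pockets in two rows along y: near x -30, far x +30; seated pins y +30, free pockets y -30.
- near_seated (a point): Centre of the mouth of a round pocket (26 mm across, 16 mm deep, flat floor) in the top face of the white nest. Near row, fixture x -30, y +30, z 75 mm (nest down); occupied by a seated pin.
- near_free (a point): Centre of the mouth of a round pocket (26 mm across, 16 mm deep, flat floor) in the top face of the white nest. Near row, fixture x -30, y -30, z 75 mm (nest down); empty at the start.
- far_seated (a point): Centre of the mouth of a round pocket (26 mm across, 16 mm deep, flat floor) in the top face of the white nest. Far row, fixture x +30, y +30, z 75 mm (nest down); occupied by a seated pin.
- far_free (a point): Centre of the mouth of a round pocket (26 mm across, 16 mm deep, flat floor) in the top face of the white nest. Far row, fixture x +30, y -30, z 75 mm (nest down); empty at the start.
- long_pin: Loose long pin: plain steel cylinder, 22 mm in diameter, 80 mm long, chamfered foot, standing upright on the table to the left or right of the fixture. Origin at the centre of its underside, z up along it. 150 to 270 g.
- short_pin: Loose short pin: like the long one, 22 mm in diameter, but 55 mm long. Origin at the centre of its underside. 105 to 190 g.
- long_seated: Long pin (22 x 80 mm) already seated in one row, near or far; it marks that row as the row of long pins. Origin at the centre of its underside, on the pocket floor (16 mm below the nest's top). Stays there.
- short_seated: Short pin (22 x 55 mm) already seated in the other row; marks the row of short pins. Origin at the centre of its underside. Stays there.
- lever (a joint): Cam lever angle (rad) about a level shaft along the fixture's y, at its right side. 0 = at rest on its stop, pointing to -x (to the robot), 12 degrees above level; grows as it swings up. 1.36 = straight up, highest lift; beyond, to 1.9 (end stop), it leans to +x and the nest sinks. A spring pulls it back to 0 if let go: 2 to 4 N at the handle at the start, 6 to 7 N when upright.
- cam_handle: The lever's handle: black round bar, 16 mm in diameter, 75 mm long, level along the fixture's y. Origin on its axis at the place to grip: 110 mm from the shaft axis, 40 mm right of the steel lever arm; the bar goes on 35 mm to the right. 58 mm above the table at rest, 145 mm when upright. Pinch it from above, across the bar; it spins freely on the lever as a sleeve.
- lever_pivot (a point): Point on the lever's shaft axis, beside the handle's origin (same fixture y, -140 mm), fixture x +40 mm, 35 mm above the table; the handle circles it at 110 mm.
- screwdriver: Screwdriver lying flat to the right of the fixture; bystander, origin about its middle.
- wrench: Wrench lying flat to the left of the fixture; bystander.
- collar: Steel ring 48 mm across, 14 mm high, with a 24 mm bore, lying flat in front of the fixture on the left; bystander.
- valve: Small valve block, 60 x 34 x 42 mm, on the right, near the robot; bystander.
- screw_jar: White jar 56 mm across and 70 mm high with a black lid, on the left; bystander.
- sensor: Black sensor block 45 x 30 x 54 mm, on the right; bystander.
There are look-alikes about, which are no part of the job. What is shaped like the short_pin but blue or purple is not meant.

How it is judged:
By the outcome, as a careful person would: the job done as asked, in the order asked, and still so for the second after the job is handed in, while the arm keeps its last pose, push and grip.
It also fails if it takes over 67 s, if anything falls off the work surface, if the arm or the gripper's body presses on something with over 40 N, if the wrist force passes 120 N, or if a joint passes its speed limit or range.

## Working session

There is one attempt and no reset: what is moved stays moved. The work goes in short steps, Python scripts to look and compute and a tool call to move; the robot and the scene stay as the last step left them, time stands still between calls to the robot, and variables do not carry over. Pictures are saved under pics/ and viewed, about 8 in all and at most 12, crops included, and the job is handed in when it is done.

Besides the shell and the picture viewer there is one more tool, called after ">>>" by a JSON object that holds its "op" and its "data", one argument or row to a line. send_rows: Moves the arm, as the interface text tells. Its arguments: {"type":"object","properties":{"targets":{"type":"array","items":{"type":"array","items":{"type":"number"}}}},"required":["targets"]}

```bash
mkdir -p pics
cat > h.py <<'E'
import numpy as np,cv2
from rig import get_obs,capture,camera_model
def ray(m,uv,name):
    K=np.array(m["camera_matrix"]);R=np.array(m["R"]);t=np.array(m["t"])
    x=(uv[0]-K[0,2])/K[0,0];y=(uv[1]-K[1,2])/K[1,1]
    if name=="wrist":
        r=np.hypot(x,y);s=np.sin(r)/r if r>1e-9 else 1;d=np.array([x*s,y*s,np.cos(r)])
    else: d=np.array([x,y,1.])
    return -R.T@t,R.T@d
def at(m,uv,z,name):
    o,d=ray(m,uv,name);return o+d*(z-o[2])/d[2]
def proj(m,X,name):
    K=np.array(m["camera_matrix"]);c=np.array(m["R"])@X+np.array(m["t"])
    if name=="wrist":
        r=np.hypot(c[0],c[1]);th=np.arctan2(r,c[2]);p=c[:2]/r*th
    else:p=c[:2]/c[2]
    return p*[K[0,0],K[1,1]]+K[:2,2]
def save(im,fn,crop=None,scale=1):
    if crop: a,b,c,d=crop; im=im[b:d,a:c]
    cv2.imwrite(fn,cv2.resize(im[:,:,::-1],None,fx=scale,fy=scale,interpolation=cv2.INTER_CUBIC))
E
python3 - <<'E'
from h import *
print(get_obs())
for n in("top","side"):
    im=capture(n);np.save(f"{n}0.npy",im);m=camera_model(n);print(n,m);save(im,f"pics/{n}0.png",scale=1.5)
E
```

```text
{'clock': 0.0, 'q': array([ 1.28198408e+00,  3.20271517e-01,  1.56566498e+00, -5.36408144e-06,
        1.25739027e+00, -2.00026415e-02]), 'joint_vel': array([ 0.00092267, -0.0011878 ,  0.00019044,  0.00092695, -0.00057344,
        0.00087295]), 'joint_efforts': array([-2.76712053e-03, -4.15513659e+01, -2.34158510e+01, -2.86209879e-04,
        8.38528300e-03,  3.48602180e-05]), 'tool_pos': array([0.15257901, 0.55389857, 0.23049942]), 'ee_rot': array([ 2.49826189e+00,  1.90311177e+00, -2.19398048e-03]), 'ft_force': array([ 0.39921037, -0.44982347,  0.25134255]), 'ft_torque': array([ 0.02643126, -0.02115952, -0.04247033]), 'width': 0.08542214522005642}
top {'camera_matrix': array([[427.76508502,   0.        , 266.12677207],
       [  0.        , 427.76508502, 187.2964603 ],
       [  0.        ,   0.        ,   1.        ]]), 'R': array([[ 0.02655209, -0.99964507,  0.00217489],
       [-0.98762771, -0.02656914, -0.15454962],
       [ 0.15455255,  0.00195563, -0.98798263]]), 't': array([-0.01071569,  0.52268475,  1.22647522])}
side {'camera_matrix': array([[358.9728571 ,   0.        , 252.24234477],
       [  0.        , 358.9728571 , 186.78353419],
       [  0.        ,   0.        ,   1.        ]]), 'R': array([[ 0.95671663, -0.29071113,  0.01342886],
       [-0.18528961, -0.64406358, -0.7421926 ],
       [ 0.22441269,  0.70757978, -0.67005209]]), 't': array([-0.48940734,  0.15436504,  0.97083303])}
```

View pics/top0.png

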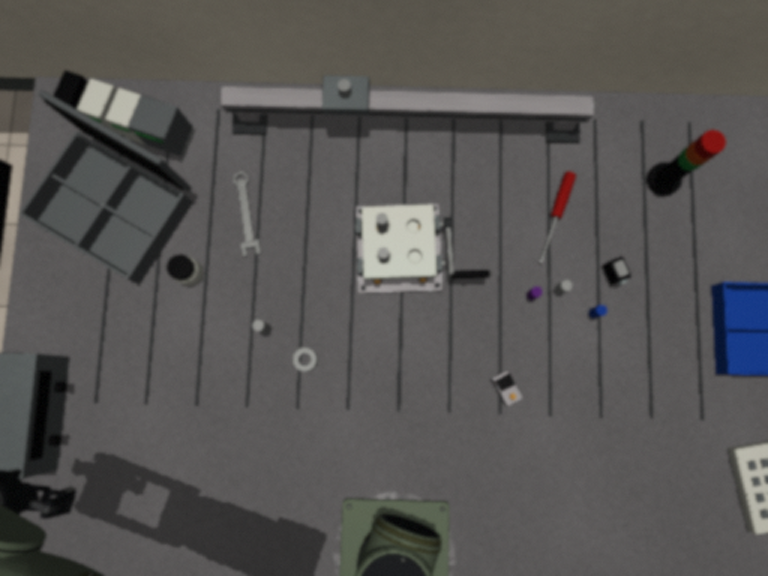

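View pics/side0.png

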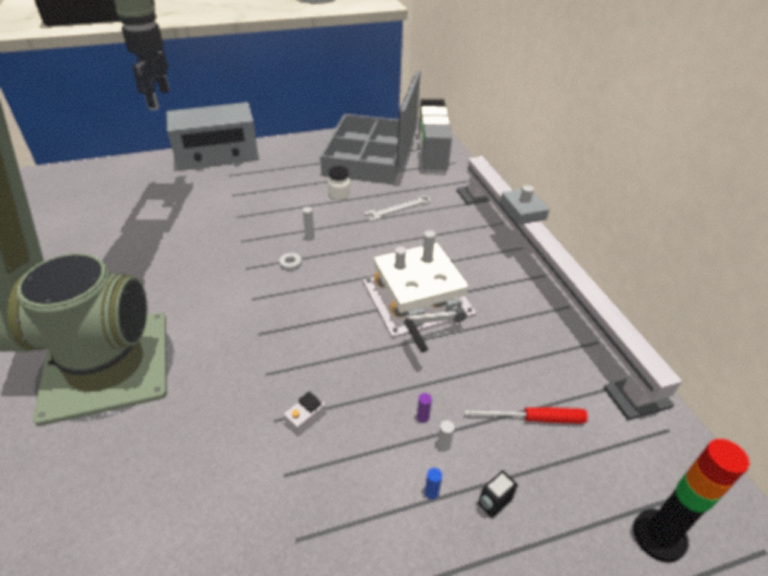

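The top view shows the nest at about (400,241) of the 1.5x picture, with the tall pin in the far row, so far is the long row. The long pin is loose on the left at (259,326). The short grey pin is on the right at (565,286), between the purple and blue look-alikes.

Run:
```python
from h import *
im=np.load("top0.npy");m=camera_model("top")
g=im.min(2)
mask=((g>150)).astype(np.uint8);mask[:,:235]=0;mask[:,300:]=0;mask[:130]=0;mask[200:]=0
n,l,s,c=cv2.connectedComponentsWithStats(mask);i=1+s[1:,4].argmax();
cn=cv2.findContours((l==i).astype(np.uint8),0,2)[0][0]
r=cv2.minAreaRect(cn.astype(np.float32));print(r)
b=cv2.boxPoints(r);P=np.array([at(m,p,.075,"top") for p in b]);print(P.round(4),P.mean(0))
for a,b_ in((0,1),(1,2),(2,3),(3,0)):
    d=P[b_]-P[a];print(np.hypot(*d[:2]).round(4),np.degrees(np.arctan2(d[1],d[0])).round(2))
print("long",at(m,(258/1.5,325/1.5),.08,"top"),"short",at(m,(565/1.5,285/1.5),.055,"top"),"handle",at(m,(471/1.5,274/1.5),.066,"top"),at(m,(489/1.5,274/1.5),.066,"top"))
a=cv2.resize(im[125:205,225:345],None,fx=4,fy=4,interpolation=3)
b=cv2.resize(im[190:250,150:210],None,fx=5,fy=5,interpolation=3);d=cv2.resize(im[170:220,340:410],None,fx=5,fy=5,interpolation=3)
H=max(b.shape[0],d.shape[0]);o=np.zeros((a.shape[0]+H,max(a.shape[1],b.shape[1]+d.shape[1]),3),np.uint8)
o[:a.shape[0],:a.shape[1]]=a;o[320:320+b.shape[0],:300]=b;o[320:320+d.shape[0],300:300+d.shape[1]]=d
save(o,"pics/c1.png")
```

```text
((265.8121032714844, 160.2388458251953), (47.005741119384766, 52.21670150756836), 87.95458984375)
[[ 0.6625  0.087   0.075 ]
 [ 0.6723 -0.066   0.075 ]
 [ 0.5326 -0.0733  0.075 ]
 [ 0.5231  0.0771  0.075 ]] [0.59765172 0.00621893 0.075     ]
0.1533 -86.33
0.1399 -177.01
0.1506 93.61
0.1398 4.07
long [0.42513287 0.26790041 0.08      ] short [ 0.52123339 -0.32042     0.055     ] handle [ 0.53618352 -0.13559109  0.066     ] [ 0.53712303 -0.17048336  0.066     ]
```

View pics/c1.png

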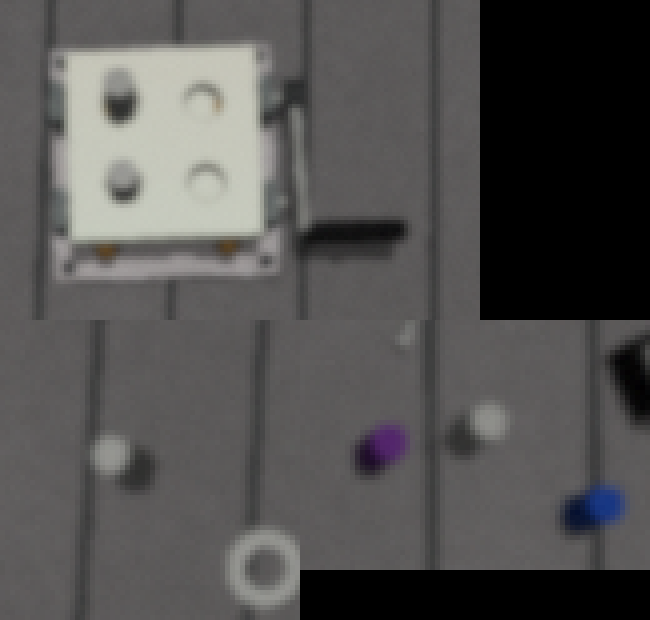

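Run:
```python
from h import *
m=camera_model("top")
A=lambda x,y,z:at(m,((x+.5)/4-.5+225,(y+.5)/4-.5+125),z,"top")
C=[A(68,46,.075),A(258,45,.075),A(264,237,.075),A(71,240,.075)]
for i in range(4):
    d=C[(i+1)%4]-C[i];print(np.hypot(*d[:2]).round(4),np.degrees(np.arctan2(d[1],d[0])).round(2))
print("ctr",np.mean(C,0),"farfree",A(203,101,.075),"nearfree",A(206,182,.075))
print("tops",A(119,77,.139),A(123,167,.114))
print("handle",A(303,236,.066),A(404,230,.066))
print("long",at(m,(110.5/5-.5+150,134.5/5-.5+190),.08,"top"),"short",at(m,(190.5/5-.5+340,101.5/5-.5+170),.055,"top"),"purple",at(m,(88.5/5-.5+340,122.5/5-.5+170),.055,"top"))
```

```text
0.1395 -88.13
0.1429 -177.22
0.1392 92.44
0.1443 2.89
ctr [0.59803206 0.00587882 0.075     ] farfree [ 0.62873585 -0.02087995  0.075     ] nearfree [ 0.56856211 -0.02445218  0.075     ]
tops [0.62836616 0.03887649 0.139     ] [0.56997961 0.03489089 0.114     ]
handle [ 0.53229281 -0.0960191   0.066     ] [ 0.53869138 -0.16938483  0.066     ]
long [0.42585931 0.26908033 0.08      ] short [ 0.52189928 -0.32316058  0.055     ] purple [ 0.50787469 -0.26335975  0.055     ]
```

>>> {"op": "send_rows", "data": {
  "targets": [
    [-1,2.3,-2.4,-0.5,-6],
    [-1,2.3,-2.4,-0.5,-6],
    [-1,2.3,-2.4,-0.5,-6],
    [-1,2.3,-2.4,-0.5,-6],
    [-1,2.3,-2.4,-0.5,-6],
    [-1,2.3,-2.4,-0.5,-6],
    [-1,2.3,-2.4,-0.5,-6],
    [-1,2.3,-2.4,-0.5,-6],
    [-1,2.3,-2.4,-0.5,-6],
    [-1,2.3,-2.4,-0.5,-6],
    [-1,2.1,-2.3,-0.5,-6],
    [-1,2.1,-2.2,-0.5,-5.6]
  ]
}}

```text
clock: 1.3
tool_pos: [0.4252, 0.2681, 0.1708]
ee_rot: [3.14, 0.075, -0.001]
ft_force: [0.3, -0.3, 0.3]
width: 0.0851
```

>>> {"op": "send_rows", "data": {
  "targets": [
    [-1,0,0,0,0],
    [-1,0,0,0,0],
    [-1,0,0,0,0]
  ]
}}

```text
clock: 1.6
tool_pos: [0.4242, 0.2698, 0.1713]
ee_rot: [-3.14, -0.084, 0.001]
ft_force: [-0.6, 0.8, 0.4]
width: 0.0853
```

Run:
```python
from h import *
m=camera_model("wrist");o=get_obs();im=capture("wrist");np.save("w1.npy",im)
print(o["tool_pos"],o["ee_rot"],m)
print(proj(m,np.array([.426,.269,.08]),"wrist"),proj(m,np.array([.426,.269,0]),"wrist"))
save(im,"pics/w1.png",scale=1.5)
```

```text
[0.4241691  0.26983075 0.17131339] [-3.14028425e+00 -8.39944809e-02  5.59691222e-04] {'camera_matrix': array([[297.31863964,   0.        , 257.53435349],
       [  0.        , 297.31863964, 192.24563647],
       [  0.        ,   0.        ,   1.        ]]), 'R': array([[ 9.98505431e-01,  5.46523834e-02, -1.42778437e-04],
       [ 5.23834379e-02, -9.56300035e-01,  2.87656423e-01],
       [ 1.55845701e-02, -2.87233980e-01, -9.57733659e-01]]), 't': array([-0.44003933,  0.21652502,  0.39267861])}
[257.55137873 197.8273425 ] [257.55784932 175.27318039]
```

View pics/w1.png

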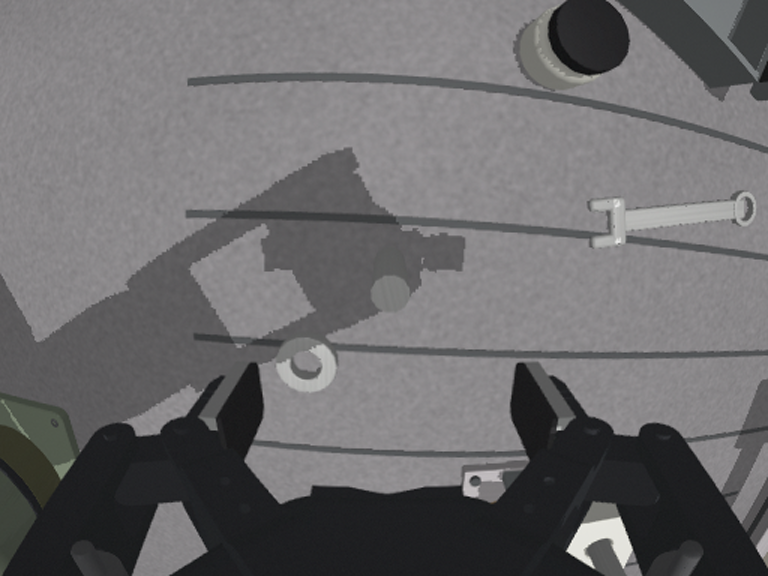

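The pin's top is at (391,293), about 2 mm from where I predicted. I'll correct for that and grasp.

>>> {"op": "send_rows", "data": {
  "targets": [
    [-1,0.4,0.1,-2,0],
    [-1,0,0,-3,0],
    [-1,0,0,-3,0],
    [-1,0,0,-3,0],
    [-1,0,0,-2,0],
    [-1,0,0,-1.5,0],
    [-1,0,0,0,0],
    [-1,0,0,0,0]
  ]
}}

```text
clock: 2.45
tool_pos: [0.4285, 0.2711, 0.0267]
ee_rot: [-3.14, -0.084, -0.001]
ft_force: [0.0, 0.1, 0.1]
width: 0.0852
```

>>> {"op": "send_rows", "data": {
  "targets": [
    [1,0,0,0,0],
    [1,0,0,0,0],
    [1,0,0,0,0],
    [1,0,0,0,0],
    [1,0,0,0,0],
    [1,0,0,0,0],
    [1,0,0,0,0],
    [1,0,0,0,0],
    [1,0,0,0,0],
    [1,0,0,0,0]
  ]
}}

```text
clock: 3.45
tool_pos: [0.4288, 0.2704, 0.0267]
ee_rot: [-3.14, -0.082, -0.001]
ft_force: [-1.3, -0.9, 6.1]
width: 0.0207
```

>>> {"op": "send_rows", "data": {
  "targets": [
    [1,0,0,1,0],
    [1,0,0,3,0],
    [1,0,0,3.5,0],
    [1,0,0,3.5,0],
    [1,0,0,3.5,0],
    [1,0,0,3.5,0],
    [1,1,-2,0,0],
    [1,1,-2,0,0],
    [1,1.5,-3,0,0],
    [1,1.5,-3,0,0],
    [1,1.5,-3,0,0]
  ]
}}

```text
clock: 4.55
tool_pos: [0.4938, 0.1392, 0.2064]
ee_rot: [3.14, 0.083, -0.0]
ft_force: [0.6, 0.4, -1.9]
width: 0.0208
```

>>> {"op": "send_rows", "data": {
  "targets": [
    [1,1.5,-3,0,0],
    [1,1.5,-3,0,0],
    [1,1.5,-3,0,0],
    [1,1.5,-3,0,0],
    [1,1.5,-3,0,0],
    [1,1.5,-3,0,0],
    [1,1.5,-3,0,0],
    [1,0,-2,0,0],
    [1,0,0,0,0],
    [1,0,0,0,0],
    [1,0,0,0,0]
  ]
}}

```text
clock: 5.65
tool_pos: [0.5983, -0.0887, 0.2063]
ee_rot: [-3.14, -0.083, 0.001]
ft_force: [-0.6, 0.3, -1.9]
width: 0.0206
```

Run:
```python
from h import *
m=camera_model("wrist");o=get_obs();im=capture("wrist");np.save("w2.npy",im)
import pickle;pickle.dump(m,open("w2.pkl","wb"))
print(o["tool_pos"],o["ee_rot"],o["ft_force"],o["width"])
for X in([.6296,-.0224,.075],[.5696,-.0256,.075],[.6264,.0376,.139],[.5664,.0344,.114]): print(proj(m,np.array(X),"wrist")*1.5)
save(im,"pics/w2.png",scale=1.5)
```

```text
[ 0.59832991 -0.08871572  0.20631785] [-3.13990776e+00 -8.32121932e-02  6.21534866e-04] [-0.60868354  0.31877761 -1.94520636] 0.020621838361350973
[440.42140896 174.46138536]
[341.92231888 174.19085958]
[457.38881068  54.78952707]
[334.20604582  64.66195259]
```

View pics/w2.png

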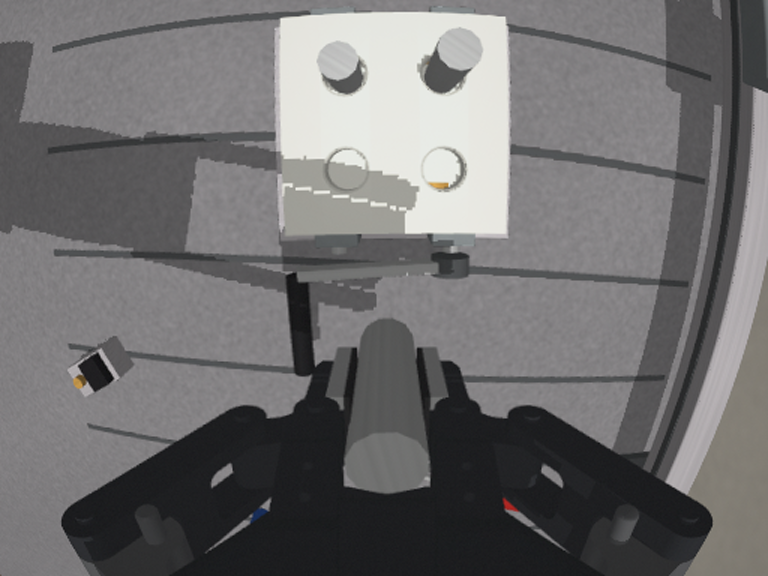

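Run:
```python
from h import *
import pickle;m=pickle.load(open("w2.pkl","rb"))
A=lambda x,y,z:at(m,((x+.5)/1.5-.5,(y+.5)/1.5-.5),z,"wrist").round(4)
print("near",A(347,168,.075),"far",A(443,168.5,.075),"short",A(340,60,.114),"long",A(460,49,.139))
C=[A(280,17,.075),A(507,17,.075),A(508,237,.075),A(280,234,.075)];print(C,np.mean(C,0))
# handle ends
print("handle",A(294,275,.058),A(304,373,.058))
# pin in hand
print("foot",A(387,336,.1796), "top",A(387,461,.2596))
```

```text
near [ 0.5724 -0.0215  0.075 ] far [ 0.6308 -0.0185  0.075 ] short [0.5691 0.0372 0.114 ] long [0.6274 0.0408 0.139 ]
[array([0.5252, 0.075 , 0.075 ]), array([0.6658, 0.0835, 0.075 ]), array([ 0.676 , -0.0582,  0.075 ]), array([ 0.5312, -0.0643,  0.075 ])] [0.59955 0.009   0.075  ]
handle [ 0.537  -0.0955  0.058 ] [ 0.5433 -0.1702  0.058 ]
foot [ 0.6001 -0.0856  0.1796] top [ 0.6001 -0.0864  0.2596]
```

>>> {"op": "send_rows", "data": {
  "targets": [
    [1,1,2,0,0],
    [1,1,2,0,0],
    [1,1.07,2.73,0,0],
    [1,0,0,-2,0],
    [1,0,0,-3,0],
    [1,0,0,-3,0],
    [1,0,0,-2,0],
    [1,0,0,0,0],
    [1,0,0,0,0],
    [1,0,0,0,0]
  ]
}}

```text
clock: 6.7
tool_pos: [0.6304, -0.022, 0.1081]
ee_rot: [3.14, 0.083, 0.005]
ft_force: [0.0, -1.0, -2.5]
width: 0.0206
```

>>> {"op": "send_rows", "data": {
  "targets": [
    [1,0,0,-0.4,0],
    [1,0,0,-0.4,0],
    [1,0,0,0,0]
  ]
}}

```text
clock: 7.0
tool_pos: [0.6296, -0.0219, 0.0984]
ee_rot: [-3.14, -0.082, -0.001]
ft_force: [0.4, 2.1, -1.6]
width: 0.0206
```

>>> {"op": "send_rows", "data": {
  "targets": [
    [1,0,0,-0.4,0],
    [1,0,0,-0.4,0],
    [1,0,0,-0.3,0],
    [1,0,0,0,0],
    [1,0,0,0,0]
  ]
}}

```text
clock: 7.5
tool_pos: [0.6293, -0.0218, 0.0867]
ee_rot: [-3.14, -0.082, 0.001]
ft_force: [1.0, 4.2, -3.9]
width: 0.0205
```

>>> {"op": "send_rows", "data": {
  "targets": [
    [1,0,0.1,-0.05,0],
    [1,0,0,0,0],
    [-0.2,0,0,0,0],
    [-0.2,0,0,0,0],
    [-0.2,0,0,0,0],
    [-0.2,0,0,0,0],
    [-0.2,0,0,0,0]
  ]
}}

```text
clock: 8.2
tool_pos: [0.6294, -0.0216, 0.087]
ee_rot: [3.14, 0.082, 0.001]
ft_force: [-0.0, 0.8, 0.2]
width: 0.0515
```

>>> {"op": "send_rows", "data": {
  "targets": [
    [-0.2,0,0,1,0],
    [-0.2,0,0,3,0],
    [-0.2,0,0,3,0],
    [-0.2,0,0,3,0],
    [-0.2,0,0,3,0],
    [-0.5,-1,-3,0,0],
    [-1,-1,-3,0,0],
    [-1,-1,-3,0,0],
    [-1,-1,-3,0,0],
    [-1,-1,-3,0,0],
    [-1,-1,-3,-1,0],
    [-1,-1,-3,-1,0]
  ]
}}

```text
clock: 9.4
tool_pos: [0.5592, -0.2327, 0.1979]
ee_rot: [3.139, 0.082, 0.003]
ft_force: [0.1, -1.1, 0.1]
width: 0.0852
```

>>> {"op": "send_rows", "data": {
  "targets": [
    [-1,-1,-3,-1,0],
    [-1,-1,-3,-1,0],
    [-1,-1.5,-3,-1,0],
    [-1,0,0,0,0],
    [-1,0,0,0,0],
    [-1,0,0,0,0]
  ]
}}

```text
clock: 10.0
tool_pos: [0.525, -0.3208, 0.1677]
ee_rot: [3.14, 0.083, 0.002]
ft_force: [0.0, 0.2, -0.3]
width: 0.0854
```

Run:
```python
from h import *
import pickle
m=camera_model("wrist");o=get_obs();im=capture("wrist");np.save("w3.npy",im)
pickle.dump(m,open("w3.pkl","wb"))
print(o["tool_pos"],o["ee_rot"])
print(proj(m,np.array([.5245,-.3215,.055]),"wrist")*1.5)
save(im,"pics/w3.png",scale=1.5)
```

```text
[ 0.52501439 -0.32083073  0.16767468] [3.14012478e+00 8.30595214e-02 2.06229530e-03]
[382.10050002 285.2244882 ]
```

View pics/w3.png

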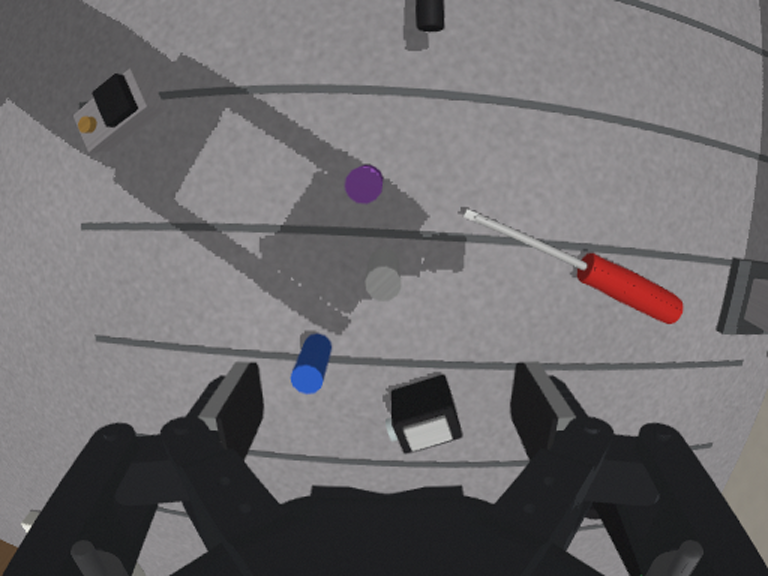

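The short pin's top is at (383,283), within 1 mm of the prediction. I'll grasp it directly.

>>> {"op": "send_rows", "data": {
  "targets": [
    [-1,0,0,-2,0],
    [-1,0,0,-3,0],
    [-1,0,0,-3,0],
    [-1,0,0,-3,0],
    [-1,0,0,-2,0],
    [-1,0,0,-1.8,0],
    [-1,0,0,0,0],
    [-1,0,0,0,0]
  ]
}}

```text
clock: 10.85
tool_pos: [0.5252, -0.3208, 0.0194]
ee_rot: [3.14, 0.084, 0.001]
ft_force: [-0.7, -0.6, -0.1]
width: 0.0855
```

>>> {"op": "send_rows", "data": {
  "targets": [
    [1,0,0,0,0],
    [1,0,0,0,0],
    [1,0,0,0,0],
    [1,0,0,0,0],
    [1,0,0,0,0],
    [1,0,0,0,0],
    [1,0,0,0,0],
    [1,0,0,0,0],
    [1,0,0,0,0],
    [1,0,0,0,0]
  ]
}}

```text
clock: 11.85
tool_pos: [0.5245, -0.3215, 0.0194]
ee_rot: [3.14, 0.082, 0.001]
ft_force: [-1.6, 0.1, 5.6]
width: 0.0205
```

>>> {"op": "send_rows", "data": {
  "targets": [
    [1,0,0,1,0],
    [1,0,0,3,0],
    [1,0,0,3.5,0],
    [1,0,0,3.5,0],
    [1,0,1,2,0],
    [1,0.5,3,2,0],
    [1,0.5,3,0,0],
    [1,0.5,3,0,0],
    [1,0.5,3,0,0],
    [1,0.5,3,0,0],
    [1,0.5,3,0,0],
    [1,0.5,3,0,0]
  ]
}}

```text
clock: 13.05
tool_pos: [0.5593, -0.1001, 0.1689]
ee_rot: [-3.14, -0.082, 0.0]
ft_force: [-0.8, -0.7, -0.7]
width: 0.0206
```

>>> {"op": "send_rows", "data": {
  "targets": [
    [1,0.5,3,0,0],
    [1,0.5,3,0,0],
    [1,0,1.7,0,0],
    [1,0,0,-2,0],
    [1,0,0,-3,0],
    [1,0,0,-1.5,0],
    [1,0,0,0,0],
    [1,0,0,0,0],
    [1,0,0,0,0]
  ]
}}

```text
clock: 13.95
tool_pos: [0.5703, -0.0246, 0.1051]
ee_rot: [3.14, 0.082, 0.004]
ft_force: [-0.7, -0.0, -0.1]
width: 0.0207
```

>>> {"op": "send_rows", "data": {
  "targets": [
    [1,0,0.08,-0.5,0],
    [1,0,0,-0.5,0],
    [1,0,0,-0.4,0],
    [1,0,0,0,0]
  ]
}}

```text
clock: 14.35
tool_pos: [0.5689, -0.0235, 0.0891]
ee_rot: [-3.14, -0.082, 0.002]
ft_force: [-0.2, -0.0, -1.1]
width: 0.021
```

>>> {"op": "send_rows", "data": {
  "targets": [
    [1,0,0,-0.4,0],
    [1,0,0,-0.4,0],
    [1,0,0,-0.35,0],
    [1,0,0,0,0],
    [1,0,0,0,0]
  ]
}}

```text
clock: 14.85
tool_pos: [0.5695, -0.0235, 0.0783]
ee_rot: [3.14, 0.082, 0.0]
ft_force: [0.8, -0.6, -0.2]
width: 0.0206
```

>>> {"op": "send_rows", "data": {
  "targets": [
    [-0.1,0,0,0,0],
    [-0.1,0,0,0,0],
    [-0.1,0,0,0,0],
    [-0.1,0,0,0,0],
    [-0.1,0,0,0,0],
    [-0.1,0,0,1,0],
    [-0.1,0,0,3,0],
    [-0.1,0,0,4,0],
    [-0.1,0,0,4,0],
    [-0.3,-1,-3,0,0],
    [-0.3,-1,-3,0,0],
    [-0.3,-1.1,-3,0,0]
  ]
}}

```text
clock: 16.05
tool_pos: [0.5384, -0.1144, 0.1997]
ee_rot: [3.14, 0.084, 0.003]
ft_force: [0.7, -0.2, -0.1]
width: 0.0554
```

>>> {"op": "send_rows", "data": {
  "targets": [
    [-0.3,0,-2.3,0,0],
    [-0.3,0,0,0,0],
    [-0.3,0,0,0,0],
    [-0.3,0,0,0,0]
  ]
}}

```text
clock: 16.45
tool_pos: [0.5385, -0.1357, 0.1986]
ee_rot: [-3.14, -0.083, -0.001]
ft_force: [1.7, 0.0, 0.0]
width: 0.0557
```

Run:
```python
from h import *
import pickle
m=camera_model("wrist");o=get_obs();im=capture("wrist");np.save("w4.npy",im)
pickle.dump(m,open("w4.pkl","wb"))
print(o["tool_pos"],o["ee_rot"],o["ft_force"],o["width"])
for X in([.538,-.137,.058],[.6451,-.1306,.035]): print(proj(m,np.array(X),"wrist")*1.5)
save(im,"pics/w4.png",scale=1.5)
```

```text
[ 0.53854535 -0.13571265  0.19863864] [-3.14009392e+00 -8.31572020e-02 -7.09428043e-04] [1.70153896 0.0406119  0.02125971] 0.05569146867215173
[382.50810987 274.2690323 ]
[529.53142434 265.86796756]
```

View pics/w4.png

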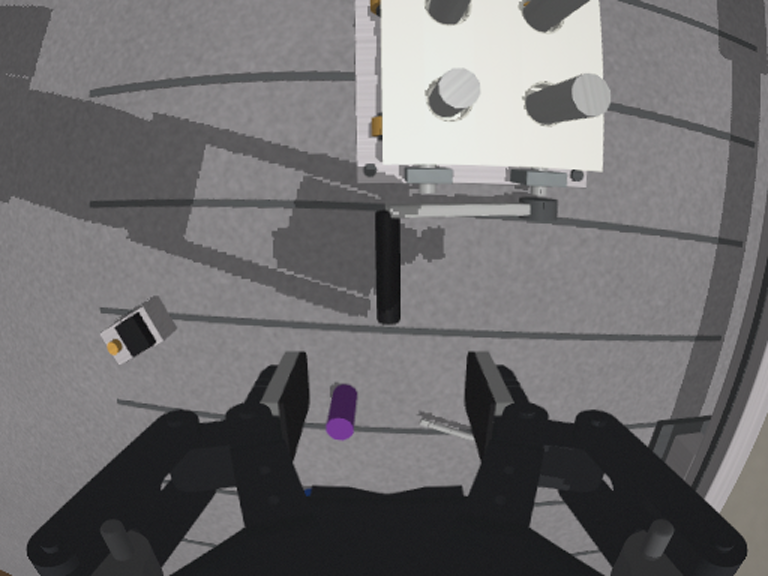

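Run:
```python
from h import *
import pickle;m=pickle.load(open("w4.pkl","rb"))
A=lambda x,y,z:at(m,((x+.5)/1.5-.5,(y+.5)/1.5-.5),z,"wrist").round(4)
print("handle",A(387,212,.058),A(388.5,320,.058),"hub",A(538,209,.045),A(540,209,.035),"shaft",A(541,190,.035))
print("short",A(460,88,.114),"long",A(587,95,.139))
```

```text
handle [ 0.5385 -0.0957  0.058 ] [ 0.5435 -0.1686  0.058 ] hub [ 0.6425 -0.0875  0.045 ] [ 0.6477 -0.0882  0.035 ] shaft [ 0.6469 -0.0745  0.035 ]
short [ 0.5712 -0.0226  0.114 ] long [ 0.6295 -0.0213  0.139 ]
```

>>> {"op": "send_rows", "data": {
  "targets": [
    [-0.3,0.15,-0.1,-3,0],
    [-0.3,0,0,-4,0],
    [-0.3,0,0,-4,0],
    [-0.3,0,0,-3,0],
    [-0.3,0,0,-1.9,0],
    [-0.3,0,0,0,0],
    [-0.3,0,0,0,0]
  ]
}}

```text
clock: 17.2
tool_pos: [0.5404, -0.137, 0.0397]
ee_rot: [-3.14, -0.084, -0.001]
ft_force: [0.0, 0.3, 0.6]
width: 0.0554
```

>>> {"op": "send_rows", "data": {
  "targets": [
    [1,0,0,0,0],
    [1,0,0,0,0],
    [1,0,0,0,0],
    [1,0,0,0,0],
    [1,0,0,0,0],
    [1,0,0,0,0],
    [1,0,0,0,0]
  ]
}}

```text
clock: 17.9
tool_pos: [0.5395, -0.1377, 0.0402]
ee_rot: [3.14, 0.083, -0.0]
ft_force: [-3.2, -0.7, 6.8]
width: 0.0139
```

>>> {"op": "send_rows", "data": {
  "targets": [
    [1,0.15,0,0.55,0],
    [1,0.15,0.02,0.55,0],
    [1,0.2,0.01,0.55,0],
    [1,0.2,0.01,0.55,0],
    [1,0.25,0.01,0.5,0],
    [1,0.27,0.02,0.5,0],
    [1,0.3,0.02,0.5,0],
    [1,0.33,0.02,0.5,0],
    [1,0.35,0.02,0.45,0],
    [1,0.38,0.02,0.45,0],
    [1,0,0,0,0],
    [1,0,0,0,0]
  ]
}}

```text
clock: 19.1
tool_pos: [0.5648, -0.136, 0.0908]
ee_rot: [-3.14, -0.083, 0.003]
ft_force: [-4.5, -1.5, -1.5]
width: 0.0142
```

>>> {"op": "send_rows", "data": {
  "targets": [
    [1,0.4,0.02,0.41,0],
    [1,0.41,0.02,0.4,0],
    [1,0.44,0.02,0.37,0],
    [1,0.45,0.02,0.36,0],
    [1,0.48,0.03,0.32,0],
    [1,0.49,0.03,0.31,0],
    [1,0.51,0.03,0.27,0],
    [1,0.52,0.03,0.25,0],
    [1,0.53,0.03,0.21,0],
    [1,0.54,0.03,0.2,0],
    [1,0,0,0,0]
  ]
}}

```text
clock: 20.2
tool_pos: [0.613, -0.1328, 0.1224]
ee_rot: [-3.14, -0.082, 0.002]
ft_force: [-7.0, 0.1, 2.0]
width: 0.014
```

>>> {"op": "send_rows", "data": {
  "targets": [
    [1,0.55,0.03,0.16,0],
    [1,0.56,0.03,0.14,0],
    [1,0.57,0.03,0.1,0],
    [1,0.57,0.03,0.08,0],
    [1,0.57,0.03,0.04,0],
    [1,0.58,0.03,0.02,0],
    [1,0,0,0,0],
    [1,0,0,0,0],
    [1,0,0,0,0],
    [1,0,0,0,0]
  ]
}}

```text
clock: 21.2
tool_pos: [0.6467, -0.1307, 0.1278]
ee_rot: [-3.139, -0.082, 0.002]
ft_force: [-5.6, 1.6, 2.1]
width: 0.0141
```

Run:
```python
from h import *
import pickle
m=camera_model("wrist");o=get_obs();im=capture("wrist")
pickle.dump(m,open("w5.pkl","wb"))
print(o["tool_pos"],o["ee_rot"],o["ft_force"],o["width"])
s=capture("side")
a=cv2.resize(im,(560,420),interpolation=cv2.INTER_CUBIC); b=cv2.resize(s[130:250,220:350],None,fx=3,fy=3,interpolation=3)
save(im,"pics/w5.png",scale=1.5); save(s,"pics/s5.png",(210,120,360,250),4)
```

```text
[ 0.64668931 -0.13067908  0.12779474] [-3.13893906e+00 -8.22378527e-02  2.17461510e-03] [-5.58208291  1.63432553  2.11569329] 0.014146350256342678
```

View pics/w5.png

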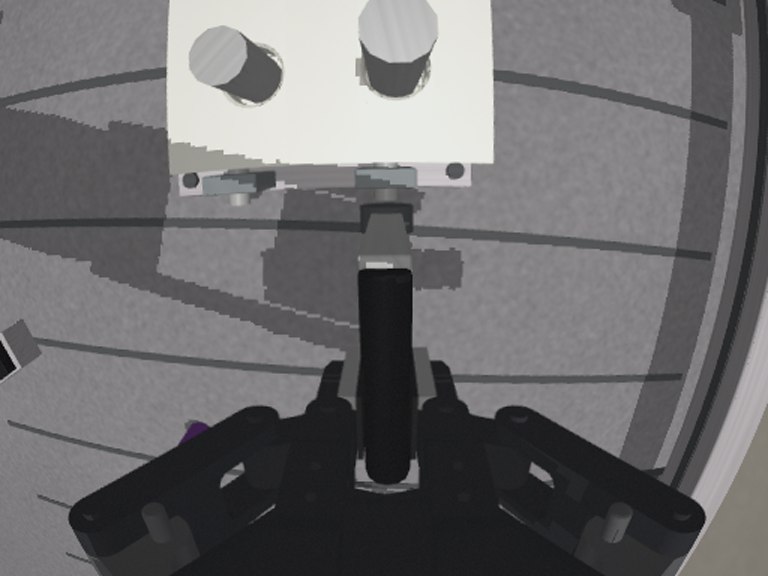

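View pics/s5.png

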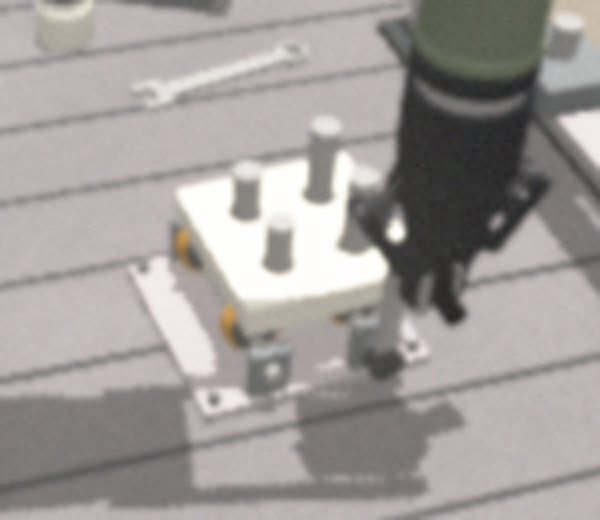

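The wrist view has the hub at (386,205), the arm's end at (385,262) and the handle at (386,350), all on the camera's centre column of 386. The lever is therefore upright to within about 1°. In the side view all four pins stand in the raised nest.

>>> {"op": "send_rows", "data": {
  "targets": [
    [1,0,0,0,0],
    [1,0,0,0,0],
    [1,0,0,0,0],
    [1,0,0,0,0],
    [1,0,0,0,0]
  ]
}}

```text
clock: 21.8
tool_pos: [0.6467, -0.1307, 0.1278]
ee_rot: [-3.139, -0.082, 0.002]
ft_force: [-6.2, 0.7, 0.9]
width: 0.014
```

Run:
```python
from rig import *
o=get_obs();print(o["clock"],o["tool_pos"],o["ft_force"],o["width"]);print(hand_in())
```

```text
21.8 [ 0.64666081 -0.13069493  0.12778797] [-6.17574808  0.73652008  0.92183001] 0.01398220095615056
the job is handed in; nothing more can be done
None
```

The job is done and handed in at 21.8 s. The long pin stands in the far row's free pocket and the short pin in the near row's. The cam lever is straight up, still held by its handle.

- **Pins:** both feet were lowered to within about 1 mm of the pocket floors before release. The long pin touched the pocket wall lightly at about 4 N, so I shifted it slightly and it settled. The last pictures show all four pins upright in the raised nest.
- **Lever:** in the last wrist picture the shaft, lever arm and handle line up to within about 1°. The arm was steady with about 6 N of spring force.
- **Bystanders:** nothing touched the other objects, as far as the forces and pictures showed.
- **Checks that disagreed:** none failed. The camera and arm readings differed by 2–3 mm, which I corrected for.

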